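# Press the contacts home in terminal blocks on a sliding bench press

## Robot

A 6-joint arm with a two-finger parallel gripper is mounted at the origin on the work surface. World frame = base frame: x ahead of the robot, y to its left, z up, the work surface at z = 0. Lengths are in mm, angles in rad, forces in N, time in s.
With the tool pointing down it reaches from about 275 to 750 mm from the base axis. Payload 10.2 kg.
Tool frame: the origin (TCP) lies at the very end of the fingers, on their centre line; the grasp point (between the pads) lies 19 mm behind it; z points along the fingers, y is the line along which they close (so a half turn about z gives the same grasp; the last joint's range is limited). The gripper opens to 85 mm and grips with 20 to 120 N. Pads are 22 mm wide; open, the fingers measure 114 mm over their backs; the gripper's body (76 mm by 85 mm) begins 54 mm behind the grasp point. The pads swing forward as they close: fully open they stand 13 mm farther back than shut.
Start: joints at [1.064, 0.313, 1.498, -0, 1.331, -0.223], TCP at [147.016, 504.002, 231.294] pointing down, gripper open.
Joint ranges: [-2.94, 2.94], [-0.97, 2.17], [0.19, 2.56], [-1.23, 4.37], [0.02, 3.11], [-2.88, 2.88]. Speed limits (rad/s): [2.39, 2.39, 3.01, 3.14, 3.14, 3.14].

## Interface

Orientations are given as a unit quaternion [w, x, y, z].
In Python, from rig import ctrl, optics gives the robot as it stands. The module is installed in compiled form; this text tells all that it offers.
- The arm moves only by the shell command python3 -m handwheel 'ROWS' [FORCE]. ROWS is JSON, a list that holds one entry, the list of rows, each a list of 5 numbers: the gripper command: -1 is fully open, 1 is shut, values between are in proportion, then the shift along the world's x, y, z in units of 50 mm (1.0 is 50 mm), then the turn about the world's z in units of 8 degrees (1.0 is 8 degrees). In form: [[[gripper, tx, ty, tz, twist], ...]]. A call has 1 to 10 rows; each row shifts and turns the commanded pose from where the row before left it; what a row does not reach is not made up. A row lasts 1/10 s, in which the tool goes at most 50 mm and 8.59 degrees, less where a joint would pass 70% of its speed; a pose out of reach is approached as far as the arm can. A call is refused whole if a number of a shift passes 1 or a number of a turn 1, either way. A call with a gripper value outside its range is refused whole. The fingers move at their own pace and stop on an object; FORCE is the grip in N (left out, the last holds). Time passes only in rows, so rows that do not move let the fingers close. It gives the time, the measured TCP pose, the force, the opening and the grip force at its end, in the units of the state.
- ctrl.sense(): the state, without advancing time (a new reading comes with each control period).
- optics.capture(name): name is "scene" or "side" or "wrist"; returns a dict with "img" (384x512x3 uint8, blue, green, red), "K" (3x3 intrinsics, pixels), "R" (3x3) and "t" (3): a world point X has camera coordinates R X + t. Camera axes: x right, y down, z forward; pixel columns grow to the right and rows downward; lengths in mm; the calibration is good to about 2 mm. A picture is of the moment at which its call begins. There is no depth.
- ctrl.finish_job(): hands the job in; it is judged then, once.
The state is a dict: "time_s": time; "joints": joint angles; "dq": joint speeds; "tau": joint torques, N m; "eef_pos": TCP position; "ee_rot": TCP orientation; "force": force on the tool from outside, world axes, zero at the start; "wrist_torque": the same for the moment, N m; "grip_width": opening from 0.0 (shut) to 1.0 (fully open); "grip_force": force on a finger pad.
Only numpy, scipy, OpenCV 4.12 (cv2) and the standard library are available. Lean on these libraries where they do the work, as an engineer would, in place of code of your own. Each camera call takes 0.05 s, during which the arm holds its last target. There are 200 camera calls.

## Task

Slide the bench press along its rail to its parking end so that the nests are clear (it is locked, and moves only while its thumb release is held down), and set every terminal block upright in a nest of its own. Then take the press to each loaded nest in turn, let it lock there, and push its plunger down to the stop so that the block's brass contact is driven fully home. Finally leave all the blocks sitting in their nests and the press locked back at its parking end, and do not disturb the outlet box, tape measure and lampholder.

Things in the scene. Friction and masses are not known exactly. Their poses are not given: they have to be found in the camera images.
- press_slide (a joint): position of the press along its rail, in m: 0 = parked, 0.135 = plunger over nest2, 0.225 = over nest1, 0.315 = over nest0; range 0 to 0.33. It grows from point park towards nest0. A tooth locks it at every 15 mm (0, 0.015, 0.030 ..) with 1 mm play; let go in between, the tooth slips into the nearest notch by itself. With the release held down it slides with about 2 N.
- press_front (a point): grey press carriage: a block 70 mm long on the rail, with an arm 50 mm wide that reaches over the nests and carries the plunger (82 to 105 mm above the table). This point: middle of the arm's front edge, on its top face, 32 mm from the plunger axis towards the robot.
- release (a joint): thumb release button on top of the carriage, in m pressed: 0 = up (locked), 0.010 = fully down. It frees the press from 0.008 on. Spring: about 3.5 N at the start of travel, 8 N fully down; returns by itself.
- release_top (a point): centre of the top of the release button (black disc, 34 mm diameter, 122 mm above the table when up), on the carriage, 100 mm from the plunger axis, away from the robot. Guard walls 16 mm higher than it, 54 mm apart along the rail, stand either side (closed fingers fit between); open across the rail. x axis: across the rail, from the nests; y: along it, from nest0 to park.
- plunger (a joint): spring plunger of the press, in m pressed: 0 = up, 0.032 = at its stop. Spring: 3 N at the start of travel, 9.5 N at the stop, and 6 N more while it drives a contact (from 0.020 on). It returns by itself. Its nose, 11 mm diameter, goes down into the well of the block under it.
- plunger_top (a point): centre of the top face of the plunger's round head (black, 42 mm diameter, top 153 mm above the table when up); plunger axis is vertical.
- park (a point): point on the bed below the plunger axis when the press is parked; 12 mm above the table.
- nest0 (a point): nest0: centre of the floor of a nest, 12 mm above the table: a pocket 65 mm (its x axis, across the rail) by 49 mm (y axis, along the rail), fenced by walls 8 mm high (wall tops 20 mm above the table). Three alike in a row, 90 mm pitch, nest2 nearest the park; any may be used. The bed is fixed.
- nest1 (a point): nest1: centre of the floor of a nest, 12 mm above the table: a pocket 65 mm (its x axis, across the rail) by 49 mm (y axis, along the rail), fenced by walls 8 mm high (wall tops 20 mm above the table). Three alike in a row, 90 mm pitch, nest2 nearest the park; any may be used. The bed is fixed.
- nest2 (a point): nest2: centre of the floor of a nest, 12 mm above the table: a pocket 65 mm (its x axis, across the rail) by 49 mm (y axis, along the rail), fenced by walls 8 mm high (wall tops 20 mm above the table). Three alike in a row, 90 mm pitch, nest2 nearest the park; any may be used. The bed is fixed.
- block0_c (a point): terminal block 0 (may be absent): black moulded block 60 mm (x) by 44 mm (y) by 44 mm (z) high, 0.12 kg plus contact; the point is its centre, 22 mm above its underside. In the middle of its top is a square well, 20 mm wide, with a brass contact in it. All blocks are alike and stand upright at the start. Either way round fits in a nest.
- block1_c (a point): terminal block 1 (may be absent): black moulded block 60 mm (x) by 44 mm (y) by 44 mm (z) high, 0.12 kg plus contact; the point is its centre, 22 mm above its underside. In the middle of its top is a square well, 20 mm wide, with a brass contact in it. All blocks are alike and stand upright at the start. Either way round fits in a nest.
- block2_c (a point): terminal block 2 (may be absent): black moulded block 60 mm (x) by 44 mm (y) by 44 mm (z) high, 0.12 kg plus contact; the point is its centre, 22 mm above its underside. In the middle of its top is a square well, 20 mm wide, with a brass contact in it. All blocks are alike and stand upright at the start. Either way round fits in a nest.
- contact0 (a joint): how far the brass contact of block 0 has been pushed down in its well, in m: starts at 0 to 0.003, its top 6 to 9 mm below the block's top; 0.012 = fully home, where the plunger of the press brings it at its stop. It stays where it is pushed (6 N); fingers are too wide for the well.
- contact1 (a joint): how far the brass contact of block 1 has been pushed down in its well, in m: starts at 0 to 0.003, its top 6 to 9 mm below the block's top; 0.012 = fully home, where the plunger of the press brings it at its stop. It stays where it is pushed (6 N); fingers are too wide for the well.
- contact2 (a joint): how far the brass contact of block 2 has been pushed down in its well, in m: starts at 0 to 0.003, its top 6 to 9 mm below the block's top; 0.012 = fully home, where the plunger of the press brings it at its stop. It stays where it is pushed (6 N); fingers are too wide for the well.
- outlet_box: bystander: galvanised outlet box 100 x 100 x 45 mm, open on top; origin at its underside
- tape_measure: bystander: tape measure 75 x 34 x 66 mm; origin at its underside
- lampholder: bystander: round lampholder, 76 mm diameter, 46 mm high; origin at its underside
Not all that is in view belongs to the job. What is shaped like the part that bears block1_c but purple is not meant.

How it is judged:
By the outcome, as a careful person would: the job done as asked, in the order asked, and still so for the second after the job is handed in, with the robot touching nothing.
Of block0, block1, block2 only 2 to 3 are there at a start; the rules pass over those that are not, and their reading is None.
At some moment in a run one of block0, block1, block2 may be knocked a few centimetres aside while the robot is not near it.
Once in a run the grip may slacken for a moment while it holds something.
It also fails if it takes over 210 s, if anything falls off the work surface, if the arm or the gripper's body presses on something with over 40 N, if the wrist force passes 120 N, or if a joint passes its speed limit or range.

## Working session

There is one attempt and no reset: what is moved stays moved. The work goes in short steps, Python scripts to look and compute and a shell command to move; the robot and the scene stay as the last step left them, time stands still between calls to the robot, and variables do not carry over. Pictures are saved under pics/ and viewed, at most 14 in all, crops included, and the job is handed in when it is done.

```bash
mkdir -p pics; cat > h.py <<'E'
import numpy as np, cv2
from rig import ctrl, optics
def cap(n,f=None):
    c=optics.capture(n); c['img']=np.array(c['img'])
    if f: cv2.imwrite('pics/'+f,c['img'])
    return c
def ray(c,u,v,z):
    K,R,t=map(np.array,(c['K'],c['R'],c['t'])); t=t.reshape(3)
    o=-R.T@t; d=R.T@np.linalg.inv(K)@np.array([u,v,1.]); return o+d*(z-o[2])/d[2]
def proj(c,X):
    K,R,t=map(np.array,(c['K'],c['R'],c['t'])); p=K@(R@np.array(X,float)+t.reshape(3)); return p[:2]/p[2]
E
python3 - <<'E'
from h import *
import pickle
for n in('scene','side','wrist'):
    c=cap(n,n+'0.png'); pickle.dump(c,open(n+'0.pkl','wb')); print(n,c['K'][0][0],-np.array(c['R']).T@np.array(c['t']).reshape(3))
a,b=[cv2.imread(f'pics/{n}0.png') for n in('scene','side')]
cv2.imwrite('pics/s0b.png',cv2.resize(a,(800,600)))
print(ctrl.sense())
E
```

```text
scene 381.6894488214698 [1050.12871687  351.98830515  870.97225594]
side 372.4926860028104 [ 418.47184172 -632.18216437  849.09614807]
wrist 322.51793358919855 [ 70.17414434 527.06987532 372.92401664]
{'time_s': 0.15, 'joints': array([ 1.06361517e+00,  3.13313153e-01,  1.49822420e+00,  2.56600404e-05,
        1.33100774e+00, -2.23379174e-01]), 'dq': array([ 6.22316221e-05, -8.22259885e-04, -2.07740325e-03, -2.18598765e-03,
       -9.64308431e-04, -2.44180041e-05]), 'tau': array([ 3.30418497e-04, -4.12361205e+01, -2.59796065e+01, -2.24129008e-04,
        3.16456877e-03,  1.87234974e-05]), 'eef_pos': array([146.9087911 , 503.83818524, 230.88524478]), 'ee_rot': array([-1.81750303e-04,  1.41428259e-01,  9.89948393e-01, -4.40349320e-04]), 'force': array([-0.09544439, -0.84347866,  0.10581492]), 'wrist_torque': array([-0.01212947,  0.02809194,  0.03089477]), 'grip_force': 0.0, 'grip_width': 0.9990004102047483}
```

View pics/s0b.png

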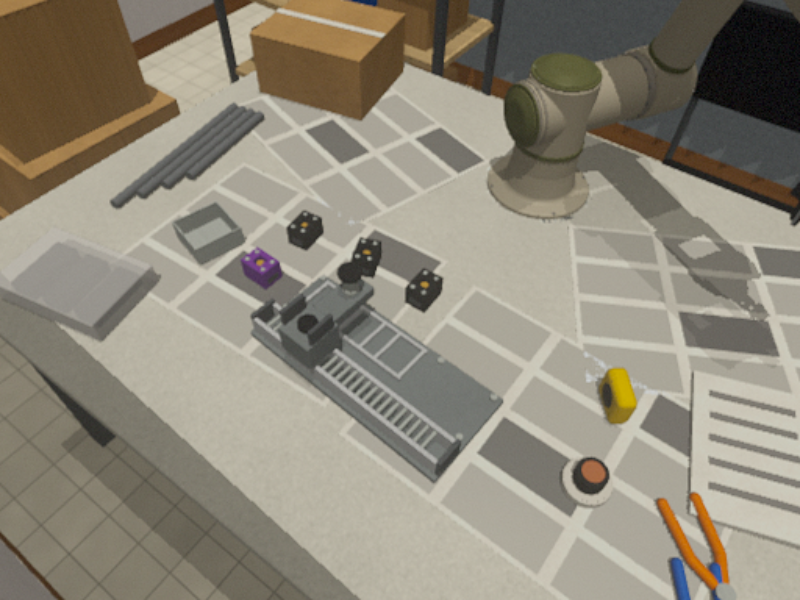

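View pics/side0.png

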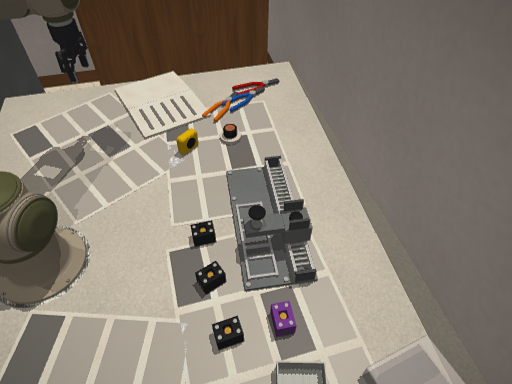

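```bash
python3 - <<'E'
from h import *
import pickle
a=pickle.load(open('scene0.pkl','rb')); b=pickle.load(open('side0.pkl','rb'))
A=cv2.resize(a['img'][160:310,150:330],None,fx=3.3,fy=3.3,interpolation=cv2.INTER_CUBIC)
B=cv2.resize(b['img'][150:350,170:330],None,fx=3,fy=3,interpolation=cv2.INTER_CUBIC)
cv2.imwrite('pics/ca.png',A);cv2.imwrite('pics/cb.png',B)
for c,n,roi in((a,'scene',(120,250,130,300)),(b,'side',(210,350,180,310))):
    h=cv2.cvtColor(c['img'],cv2.COLOR_BGR2HSV); m=cv2.inRange(h,(8,120,90),(28,255,255)); M=np.zeros_like(m); y0,y1,x0,x1=roi; M[y0:y1,x0:x1]=m[y0:y1,x0:x1]
    k,_,s,ce=cv2.connectedComponentsWithStats(M)
    for i in range(1,k):
        if s[i,4]>3: print(n,ce[i].round(1),s[i,4],ray(c,*ce[i],36).round(1))
E
```

```text
scene [194.5 143.5] 12 [ 439.1 -302.9   36. ]
scene [234.1 160.9] 14 [ 424.3 -156.7   36. ]
scene [165.8 167.2] 13 [ 566.5 -303.1   36. ]
scene [271.5 181.6] 21 [425.  -19.3  36. ]
side [202.4 229.7] 23 [427.1 -19.6  36. ]
side [209.7 274.3] 27 [ 424.4 -157.8   36. ]
side [282.9 315.5] 37 [ 568.5 -300.7   36. ]
side [227.2 330.1] 42 [ 439.5 -303.7   36. ]
```

View pics/ca.png

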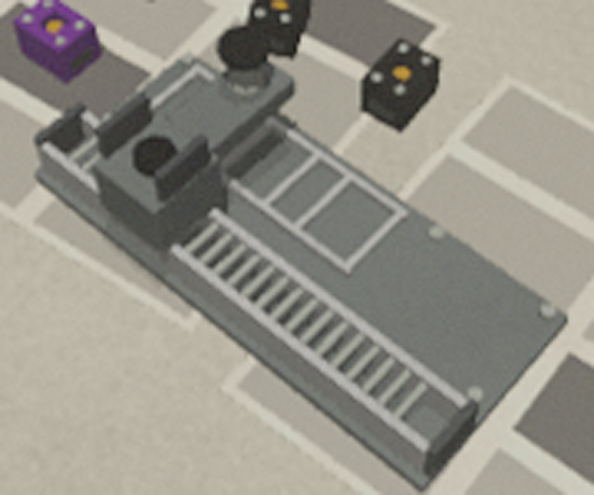

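View pics/cb.png

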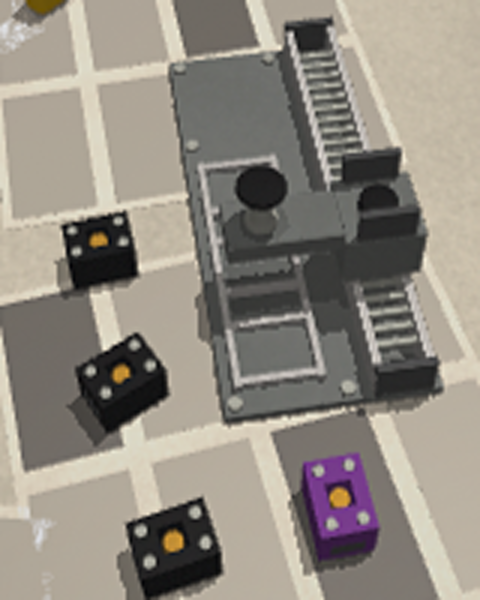

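```bash
python3 - <<'E'
from h import *
import pickle
a=pickle.load(open('scene0.pkl','rb')); b=pickle.load(open('side0.pkl','rb'))
fa=lambda u,v,z:ray(a,150+u/3.3,160+v/3.3,z).round(1)
fb=lambda u,v,z:ray(b,170+u/3,150+v/3,z).round(1)
print('plunger',fa(243,48,153),fb(262,187,153))
print('button',fa(155,155,122),fb(378,197,122))
print('nest2 a',[fa(*p,20) for p in((350,180),(405,212),(350,268),(300,225))])
print('nest0 b',[fb(*p,20) for p in((235,383),(325,372),(312,318),(230,325))])
print('nest2 far b',[fb(*p,20) for p in((200,164),(275,158))])
print('bed corners a z12',fa(565,318,12),fa(420,488,12),' b',fb(170,66,12),fb(224,420,12))
# black block orientation via top-face masks
for c in (a,b):
    for X in((439,-303),(424,-157),(426,-19.5)):
        u,v=proj(c,(*X,44)); r=14
        p=c['img'][int(v)-r:int(v)+r+1,int(u)-r:int(u)+r+1]; h=cv2.cvtColor(p,cv2.COLOR_BGR2HSV)
        m=cv2.inRange(h,(0,0,150),(180,60,255)); k,_,s,ce=cv2.connectedComponentsWithStats(m)
        print(X,[(ray(c,*(ce[i]+[int(u)-r,int(v)-r]),44)[:2]-X).round(0).tolist() for i in range(1,k) if s[i,4]<10])
E
```

```text
plunger [565.5 -77.5 153. ] [561.7 -87.8 153. ]
button [667.  -81.4 122. ] [658.7 -96.7 122. ]
nest2 a [array([537.6,   6.9,  20. ]), array([537. ,  61.8,  20. ]), array([607.3,  57. ,  20. ]), array([598.4,   0.6,  20. ])]
nest0 b [array([ 516.2, -180.5,   20. ]), array([ 591.5, -188.2,   20. ]), array([ 595.4, -135.1,   20. ]), array([ 524.8, -125.2,   20. ])]
nest2 far b [array([537.6,  58.3,  20. ]), array([610.2,  48.4,  20. ])]
bed corners a z12 [540.5 215.   12. ] [721.5 200.2  12. ]  b [536.2 205.6  12. ] [ 500.7 -206.8   12. ]
(439, -303) [[-17.0, -12.0], [-22.0, 9.0], [22.0, -11.0], [19.0, 14.0]]
(424, -157) [[-13.0, -18.0], [-23.0, 3.0], [23.0, -3.0], [17.0, 19.0]]
(426, -19.5) [[-19.0, -13.0], [-19.0, 12.0], [23.0, -12.0], [22.0, 12.0]]
(439, -303) [[21.0, 13.0], [-32.0, 3.0]]
(424, -157) [[16.0, 19.0], [26.0, -4.0], [-23.0, 3.0], [-13.0, -19.0], [24.0, -42.0]]
(426, -19.5) [[22.0, 11.0], [-21.0, 10.0], [22.0, -14.0], [-20.0, -14.0]]
```

The three black blocks are at scene px (194,143), (234,161) and (271,182). The purple one at (166,167) is the decoy. The close crop confirms this: the wanted blocks are black with 4 screws and a brass contact. The press sits near nest1, and its park end is at +y.

```bash
python3 -m handwheel '[[[1,0.64,-0.73,0.1,0.15],[1,0.64,-0.73,0.1,0.15],[1,0.64,-0.73,0.1,0.15],[1,0.64,-0.73,0.1,0.15],[1,0.64,-0.73,0.1,0.15],[1,0.64,-0.73,0.1,0.15],[1,0.64,-0.73,0.1,0.15],[1,0.64,-0.73,0,0.15],[1,0.64,-0.73,0,0.15],[1,0.64,-0.73,0,0.05]]]'
python3 -m handwheel '[[[1,0.64,-0.73,0,0],[1,0.64,-0.73,0,0],[1,0.64,-0.73,0,0],[1,0.6,-0.7,0,0],[1,0,0,0,0],[1,0,0,0,0]]]'
python3 - <<'E'
from h import *
c=cap('wrist','w1.png'); s=ctrl.sense(); print(s['eef_pos'],s['ee_rot'],-np.array(c['R']).T@np.array(c['t']).reshape(3))
import pickle; pickle.dump(c,open('w1.pkl','wb'))
E
```

```text
time_s: 1.15
eef_pos: [467.9, 137.2, 266.3]
ee_rot: [-0.0, 0.044, 0.999, 0.0]
force: [1.1, 0.2, -0.3]
grip_width: 0.004
grip_force: 0.0
time_s: 1.75
eef_pos: [593.0, -6.0, 265.4]
ee_rot: [-0.001, 0.045, 0.999, 0.0]
force: [0.0, 0.4, 0.3]
grip_width: -0.001
grip_force: 0.0
[592.66553423  -5.08653756 266.0035105 ] [-4.06187884e-04  4.41169618e-02  9.99026273e-01  1.83677827e-04] [513.5140411    1.77709434 407.67546429]
```

View pics/w1.png

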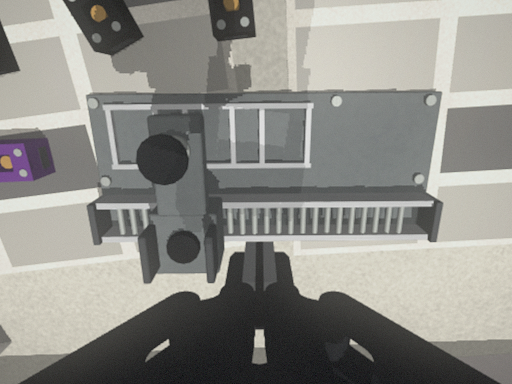

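```bash
python3 - <<'E'
from h import *
import pickle
c=pickle.load(open('w1.pkl','rb'))
f=lambda *p:ray(c,*p).round(1)
print('pl',f(163,159,153),'btn',f(183,247,122),'nest0 l',f(110,106,20),f(116,166,20),'nest2 r',f(309,104.5,20),f(308,165,20),'bed',f(89,95,12),f(439,93,12))
print('arm edge',f(151,115,105),f(201,115,105))
E
```

```text
pl [560.4 -79.5 153. ] btn [654.9 -85.8 122. ] nest0 l [ 517.6 -171.9   20. ] [ 588.3 -181.1   20. ] nest2 r [536.6  58.3  20. ] [608.3  54.1  20. ] bed [ 503.3 -197.1   12. ] [537.7 211.7  12. ]
arm edge [527.9 -98.3 105. ] [532.  -52.8 105. ]
```

```bash
python3 -m handwheel '[[[1,0.44,-0.54,0,0.03],[1,0.44,-0.53,0,0],[1,0.44,-0.53,0,0],[1,0,0,-0.8,0],[1,0,0,-0.8,0],[1,0,0,-0.8,0],[1,0,0,-0.3,0],[1,0,0,0,0],[1,0,0,0,0]]]'
python3 - <<'E'
from h import *
c=cap('side','s2.png')
cv2.imwrite('pics/s2c.png',cv2.resize(c['img'][130:300,200:340],None,fx=3.5,fy=3.5,interpolation=cv2.INTER_CUBIC))
s=ctrl.sense(); print(s['eef_pos'],s['force'])
E
```

```text
time_s: 2.7
eef_pos: [659.3, -84.6, 132.8]
ee_rot: [0.001, 0.041, 0.999, -0.0]
force: [0.2, 0.6, 0.6]
grip_width: 0.003
grip_force: 0.0
[659.59494312 -84.92094223 133.35399895] [ 0.41077747 -0.41188327  0.7965911 ]
```

View pics/s2c.png

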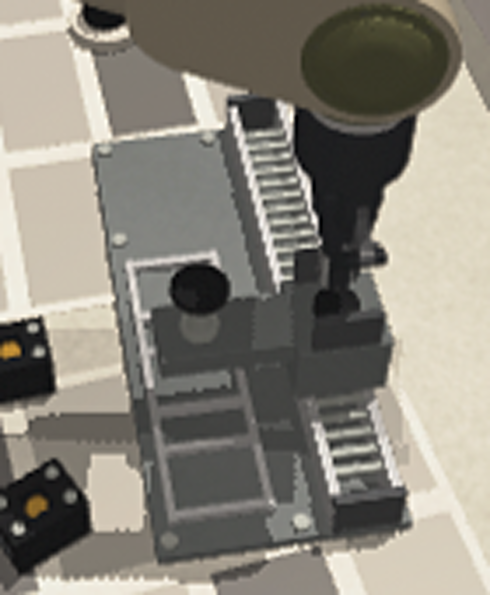

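The fingers sit between the guards, over the button. Pressing it now.

```bash
python3 -m handwheel '[[[1,0,0,-0.16,0],[1,0,0,-0.1,0],[1,0,0,-0.1,0],[1,0,0,-0.1,0],[1,0,0,0,0],[1,0,0,0,0]]]' 40
```

```text
time_s: 3.35
eef_pos: [659.5, -85.7, 111.5]
ee_rot: [0.001, 0.042, 0.999, -0.001]
force: [-8.8, 1.8, 20.0]
grip_width: 0.001
grip_force: 10.1
```

```bash
python3 -m handwheel '[[[1,0.01,0.1,0,0],[1,0.02,0.2,0,0],[1,0.025,0.3,0,0],[1,0.025,0.3,0,0],[1,0.025,0.3,0,0],[1,0.025,0.3,0,0],[1,0.025,0.3,0,0],[1,0.025,0.3,0,0],[1,0.025,0.3,0,0],[1,0,0,0,0]]]'
python3 -m handwheel '[[[1,0.025,0.3,0,0],[1,0.025,0.3,0,0],[1,0.025,0.3,0,0],[1,0.025,0.3,0,0],[1,0.025,0.3,0,0],[1,0.025,0.3,0,0],[1,0.025,0.3,0,0],[1,0.01,0.15,0,0],[1,0,0,0,0]]]'
```

```text
time_s: 4.35
eef_pos: [669.5, 36.6, 111.5]
ee_rot: [0.001, 0.041, 0.999, 0.0]
force: [-10.3, 1.5, 21.5]
grip_width: 0.001
grip_force: 10.4
time_s: 5.25
eef_pos: [678.8, 148.8, 111.6]
ee_rot: [0.001, 0.041, 0.999, 0.001]
force: [-8.1, 2.5, 19.9]
grip_width: -0.001
grip_force: 9.6
```

```bash
python3 -m handwheel '[[[1,0.008,0.1,0,0],[1,0.008,0.1,0,0],[1,0.004,0.05,0,0],[1,0,0,0,0],[1,0,0,0,0]]]'
python3 - <<'E'
from h import *
c=cap('wrist','w3.png')
E
```

```text
time_s: 5.75
eef_pos: [679.8, 158.9, 111.6]
ee_rot: [0.001, 0.042, 0.999, -0.001]
force: [-8.4, -3.1, 19.1]
grip_width: -0.002
grip_force: 9.6
```

View pics/w3.png

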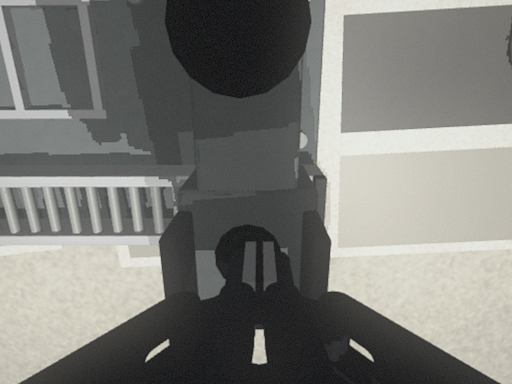

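The carriage is at its end stop. Lifting off and moving over the blocks.

```bash
python3 -m handwheel '[[[1,0,0,0.3,0],[1,0,0,0.6,0],[1,0,0,0.8,0],[1,0,0,0.9,0],[-1,-0.5,-0.75,0.4,0],[-1,-0.5,-0.75,0,0],[-1,-0.5,-0.75,0,0],[-1,-0.5,-0.75,0,0],[-1,-0.5,-0.75,0,0],[-1,-0.5,-0.75,0,0]]]'
python3 -m handwheel '[[[-1,-0.5,-0.6,0,0],[-1,0,0,0,0],[-1,0,0,0,0]]]'
python3 - <<'E'
from h import *
import pickle
c=cap('wrist','w4.png'); pickle.dump(c,open('w4.pkl','wb'))
E
```

```text
time_s: 6.8
eef_pos: [528.3, -66.7, 258.3]
ee_rot: [0.0, 0.042, 0.999, -0.0]
force: [0.9, 0.6, 0.4]
grip_width: 0.989
grip_force: 0.0
time_s: 7.1
eef_pos: [504.5, -95.8, 258.5]
ee_rot: [0.0, 0.043, 0.999, 0.0]
force: [0.7, 0.9, -0.1]
grip_width: 0.998
grip_force: 0.0
```

View pics/w4.png

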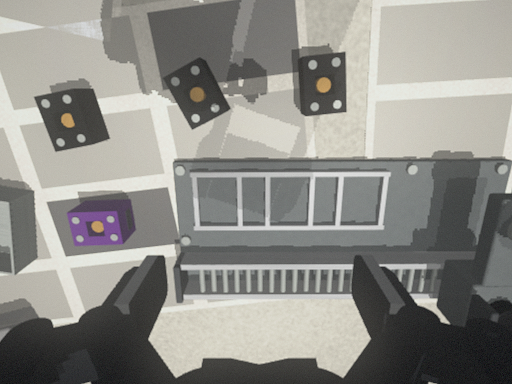

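```bash
cat >> h.py <<'E'
def blocks(c,zb=0):
    """blocks standing at height zb: contact centre, screw centre and long axis angle (deg)"""
    h=cv2.cvtColor(c['img'],cv2.COLOR_BGR2HSV)
    m=cv2.inRange(h,(8,110,90),(28,255,255)); w=cv2.inRange(h,(0,0,125),(180,60,255))
    k,_,s,ce=cv2.connectedComponentsWithStats(m); kw,_,sw,cw=cv2.connectedComponentsWithStats(w)
    P=[ray(c,*cw[j],44+zb)[:2] for j in range(1,kw) if 10<sw[j,4]<180]
    for i in range(1,k):
        if s[i,4]<40: continue
        p=ray(c,*ce[i],36+zb)[:2]
        q=np.array([x for x in P if 17<np.linalg.norm(x-p)<32])
        out=[ce[i].round(0).tolist(),s[i,4],p.round(1).tolist(),len(q)]
        if len(q)>=3:
            (cx,cy),(a,b),t=cv2.minAreaRect(q.astype(np.float32)); t=t if a>b else t+90
            out+=[(round(cx,1),round(cy,1)),(round(a),round(b)),round((t+90)%180-90,1)]
        print(*out)
E
python3 - <<'E'
from h import *
import pickle
c=pickle.load(open('w4.pkl','rb')); blocks(c)
f=lambda *p:ray(c,*p).round(1)
print([f(*p,20) for p in((194,173),(198,229),(389,172),(384,228),(240,200),(266,200),(311,200),(340,200))])
E
```

```text
[323.0, 84.0] 167 [427.6, -19.2] 4 (427.6, -19.2) (42, 24) 1.0
[197.0, 94.0] 121 [425.2, -155.3] 4 (426.0, -156.1) (42, 24) 21.5
[67.0, 120.0] 143 [440.6, -302.4] 4 (440.7, -302.2) (42, 24) 5.9
[97.0, 226.0] 92 [569.4, -300.6] 4 (568.9, -299.6) (42, 24) 87.5
[array([ 516.4, -175.3,   20. ]), array([ 590.6, -181.2,   20. ]), array([535.5,  61. ,  20. ]), array([609.7,  57.6,  20. ]), array([ 555.8, -123.2,   20. ]), array([558.6, -90.8,  20. ]), array([563.4, -34.7,  20. ]), array([566.5,   1.4,  20. ])]
```

```bash
python3 -m handwheel '[[[-1,-0.51,0.51,-0.4,0.25],[-1,-0.51,0.51,-0.4,0.25],[-1,-0.52,0.51,-0.4,0.24],[-1,0,0,-0.8,0],[-1,0,0,-0.8,0],[-1,0,0,-0.8,0],[-1,0,0,-0.7,0],[-1,0,0,-0.4,0],[-1,0,0,-0.2,0],[-1,0,0,0,0]]]'

```

```text
time_s: 8.15
eef_pos: [427.4, -18.3, 12.6]
ee_rot: [-0.001, -0.01, 1.0, 0.0]
force: [0.2, 0.1, -0.3]
grip_width: 0.998
grip_force: 0.0
```

```bash
python3 -m handwheel '[[[1,0,0,0,0],[1,0,0,0,0],[1,0,0,0,0],[1,0,0,0,0],[1,0,0,0,0]]]' 50
python3 -m handwheel '[[[1,0,0,0.3,0],[1,0,0,0.6,0],[1,0,0,0.6,0],[1,0,0,0,0]]]'
```

```text
time_s: 8.65
eef_pos: [428.2, -19.2, 14.3]
ee_rot: [0.001, -0.01, 1.0, -0.0]
force: [0.1, 1.3, 6.5]
grip_width: 0.505
grip_force: 52.2
time_s: 9.05
eef_pos: [429.3, -19.5, 91.6]
ee_rot: [0.003, -0.01, 1.0, -0.001]
force: [0.7, -0.1, -2.4]
grip_width: 0.511
grip_force: 52.2
```

```bash
python3 -m handwheel '[[[1,0.5,0.18,0,-0.2],[1,0.7,0.24,0,-0.2],[1,0.7,0.24,0,-0.2],[1,0.6,0.2,0,-0.14],[1,0.32,0.12,0,0],[1,0,0,0,0],[1,0,0,0,0]]]'
```

```text
time_s: 9.75
eef_pos: [567.6, 30.0, 87.4]
ee_rot: [-0.001, 0.042, 0.999, 0.0]
force: [-0.2, -0.0, -1.9]
grip_width: 0.504
grip_force: 52.1
```

```bash
python3 -m handwheel '[[[1,0.06,-0.01,-0.4,0],[1,0,0,-0.5,0],[1,0,0,0,0],[1,0,0,0,0]]]'
python3 - <<'E'
from h import *
c=cap('side','s5.png')
cv2.imwrite('pics/s5c.png',cv2.resize(c['img'][150:310,200:340],None,fx=3.7,fy=3.7,interpolation=cv2.INTER_CUBIC))
s=ctrl.sense(); print(s['eef_pos'],s['force'])
E
```

```text
time_s: 10.15
eef_pos: [571.0, 29.3, 43.7]
ee_rot: [-0.0, 0.042, 0.999, 0.0]
force: [0.2, -0.3, -2.8]
grip_width: 0.51
grip_force: 52.0
[571.63464622  29.2238353   44.40486909] [ 0.08312959 -0.13789054 -1.91019015]
```

View pics/s5c.png

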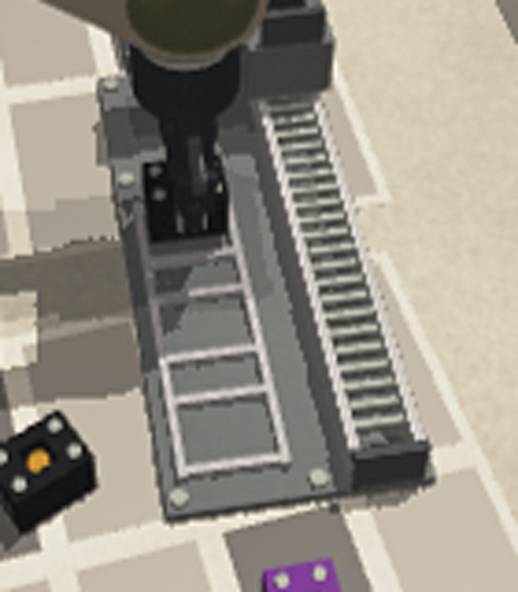

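```bash
python3 -m handwheel '[[[1,0,0,-0.15,0],[1,0,0,-0.15,0],[1,0,0,-0.06,0],[1,0,0,0,0],[1,0,0,0,0]]]'
```

```text
time_s: 10.7
eef_pos: [572.0, 28.6, 26.2]
ee_rot: [0.001, 0.042, 0.999, -0.001]
force: [-2.4, -4.1, 4.9]
grip_width: 0.504
grip_force: 55.4
```

```bash
python3 -m handwheel '[[[0.3,0,0,0,0],[-0.3,0,0,0,0],[-1,0,0,0,0],[-1,0,0,0.3,0],[-1,0,0,0.8,0],[-1,0,0,0.9,0],[-1,-0.2,-0.5,0.7,0],[-1,-0.3,-0.5,0.7,0],[-1,-0.4,-0.5,0.65,0],[-1,-0.4,-0.5,0.6,0]]]'
python3 -m handwheel '[[[-1,0,-0.5,0,0],[-1,0,0,0,0]]]'
python3 - <<'E'
from h import *
c=cap('wrist','w6.png');blocks(c);print()
blocks(c,12)
E
```

```text
time_s: 11.7
eef_pos: [505.7, -71.1, 259.3]
ee_rot: [0.0, 0.042, 0.999, 0.0]
force: [0.1, -1.1, 0.6]
grip_width: 1.0
grip_force: 0.0
time_s: 11.9
eef_pos: [506.4, -97.6, 258.6]
ee_rot: [0.001, 0.043, 0.999, -0.0]
force: [0.4, 1.3, 0.3]
grip_width: 1.002
grip_force: 0.0
[199.0, 91.0] 121 [425.0, -155.0] 4 (426.0, -155.9) (43, 24) 21.3
[69.0, 118.0] 137 [440.3, -302.0] 4 (440.4, -301.8) (42, 24) 6.0
[372.0, 208.0] 143 [576.5, 34.6] 4 (576.3, 34.4) (25, 44) -4.6
[99.0, 224.0] 91 [568.9, -300.0] 4 (568.4, -299.1) (42, 24) 87.3

[199.0, 91.0] 121 [425.1, -152.9] 4 (426.0, -153.7) (41, 23) 21.3
[69.0, 118.0] 137 [439.9, -295.0] 4 (439.9, -294.7) (41, 23) 6.0
[372.0, 208.0] 143 [571.6, 30.5] 4 (571.3, 30.2) (24, 42) -4.6
[99.0, 224.0] 91 [564.2, -293.1] 4 (563.6, -292.1) (41, 23) 87.3
```

```bash
python3 -m handwheel '[[[-1,-0.4,-0.29,-0.3,0.82],[-1,-0.4,-0.29,-0.3,0.82],[-1,-0.4,-0.29,-0.4,0.82],[-1,-0.41,-0.29,-0.4,0.83],[-1,0,0,-0.8,0],[-1,0,0,-0.8,0],[-1,0,0,-0.8,0],[-1,0,0,-0.7,0],[-1,0,0,-0.38,0],[-1,0,0,0,0]]]'
python3 -m handwheel '[[[-1,0,0,0,0]]]'
```

```text
time_s: 12.95
eef_pos: [424.8, -151.6, 11.4]
ee_rot: [-0.002, -0.187, 0.982, 0.002]
force: [-0.5, -1.0, 0.8]
grip_width: 0.997
grip_force: 0.0
time_s: 13.05
eef_pos: [426.3, -153.0, 14.1]
ee_rot: [-0.0, -0.187, 0.982, 0.0]
force: [0.3, 0.5, -0.2]
grip_width: 1.0
grip_force: 0.0
```

```bash
python3 -m handwheel '[[[-1,-0.01,-0.05,0,0],[1,0,0,0,0],[1,0,0,0,0],[1,0,0,0,0],[1,0,0,0,0],[1,0,0,0,0],[1,0,0,0.3,0],[1,0,0,0.6,0],[1,0,0,0.6,0]]]' 50
python3 -m handwheel '[[[1,0.5,0.3,0,-0.82],[1,0.6,0.4,0,-0.82],[1,0.6,0.4,0,-0.82],[1,0.6,0.4,0,-0.82],[1,0.45,0.38,0,0],[1,0,0,0,0],[1,0,0,0,0]]]'
```

```text
time_s: 13.95
eef_pos: [425.1, -155.7, 89.4]
ee_rot: [-0.001, -0.186, 0.982, 0.001]
force: [0.4, -0.8, -1.8]
grip_width: 0.508
grip_force: 51.3
time_s: 14.65
eef_pos: [562.7, -61.6, 88.3]
ee_rot: [-0.001, 0.041, 0.999, 0.0]
force: [-0.5, -0.7, -1.9]
grip_width: 0.504
grip_force: 51.4
```

```bash
python3 -m handwheel '[[[1,0.02,0.035,-0.4,0],[1,0,0,-0.5,0],[1,0,0,0,0],[1,0,0,-0.1,0],[1,0,0,-0.1,0],[1,0,0,-0.1,0],[1,0,0,-0.05,0],[1,0,0,0,0],[1,0,0,0,0]]]'
```

```text
time_s: 15.55
eef_pos: [564.2, -60.7, 26.5]
ee_rot: [0.0, 0.041, 0.999, -0.0]
force: [0.8, -3.8, -1.0]
grip_width: 0.509
grip_force: 51.5
```

```bash
python3 -m handwheel '[[[1,0,0,-0.04,0],[0.3,0,0,0,0],[-0.3,0,0,0,0],[-1,0,0,0,0],[-1,0,0,0.3,0],[-1,0,0,0.8,0],[-1,0,0,0.9,0],[-1,-0.4,-0.3,0.8,0],[-1,-0.4,-0.3,0.8,0],[-1,-0.4,-0.3,0.8,0]]]'
python3 -m handwheel '[[[-1,0,-0.5,0.2,0],[-1,0,0,0,0]]]'
python3 - <<'E'
from h import *
c=cap('wrist','w7.png');blocks(c);print()
blocks(c,12)
E
```

```text
time_s: 16.55
eef_pos: [503.1, -105.2, 245.7]
ee_rot: [-0.0, 0.041, 0.999, 0.0]
force: [1.0, -0.6, 0.3]
grip_width: 1.002
grip_force: 0.0
time_s: 16.75
eef_pos: [504.3, -132.2, 256.1]
ee_rot: [0.002, 0.043, 0.999, -0.001]
force: [0.5, 1.5, -0.7]
grip_width: 0.998
grip_force: 0.0
[99.0, 117.0] 146 [440.4, -301.7] 4 (440.3, -301.9) (42, 24) 5.9
[325.0, 208.0] 134 [568.2, -57.4] 4 (568.8, -57.1) (25, 44) -4.6
[403.0, 208.0] 137 [576.5, 35.8] 4 (576.2, 35.6) (25, 44) -4.7
[126.0, 224.0] 97 [568.7, -299.8] 4 (568.3, -299.1) (42, 24) 87.4

[99.0, 117.0] 146 [439.9, -295.9] 4 (439.7, -295.8) (41, 23) 5.9
[325.0, 208.0] 134 [563.4, -59.6] 4 (563.9, -59.4) (24, 42) -4.6
[403.0, 208.0] 137 [571.4, 30.4] 4 (571.1, 30.2) (24, 42) -4.7
[126.0, 224.0] 97 [563.9, -294.0] 4 (563.5, -293.2) (41, 23) 87.4
```

```bash
python3 -m handwheel '[[[-1,-0.26,-0.68,-0.1,0.27],[-1,-0.26,-0.68,-0.1,0.27],[-1,-0.26,-0.68,-0.1,0.27],[-1,-0.26,-0.68,-0.1,0.27],[-1,-0.24,-0.68,-0.1,0.27],[-1,0,0,-0.9,0],[-1,0,0,-0.9,0],[-1,0,0,-0.9,0],[-1,0,0,-0.9,0],[-1,0,0,-0.6,0]]]'
python3 -m handwheel '[[[-1,0,0,-0.15,0],[-1,0,0,0,0]]]'
```

```text
time_s: 17.8
eef_pos: [439.1, -297.7, 15.3]
ee_rot: [-0.002, -0.053, 0.999, 0.002]
force: [1.1, 1.1, -0.1]
grip_width: 1.007
grip_force: 0.0
time_s: 18.0
eef_pos: [439.9, -299.2, 10.9]
ee_rot: [-0.001, -0.053, 0.999, 0.001]
force: [-0.0, -0.0, 1.4]
grip_width: 1.002
grip_force: 0.0
```

```bash
python3 -m handwheel '[[[-1,0,-0.05,0.02,0],[1,0,0,0,0],[1,0,0,0,0],[1,0,0,0,0],[1,0,0,0,0],[1,0,0,0,0],[1,0,0,0.3,0],[1,0,0,0.6,0],[1,0,0,0.6,0]]]' 50
python3 -m handwheel '[[[1,0.4,0.5,0,-0.3],[1,0.5,0.65,0,-0.35],[1,0.5,0.65,0,-0.35],[1,0.5,0.65,0,-0.35],[1,0.42,0.6,0,0],[1,0,0,0,0],[1,0,0,0,0]]]'
```

```text
time_s: 18.9
eef_pos: [439.6, -302.4, 88.4]
ee_rot: [-0.0, -0.053, 0.999, 0.001]
force: [0.4, -0.6, -1.7]
grip_width: 0.508
grip_force: 51.1
time_s: 19.6
eef_pos: [555.9, -149.8, 87.5]
ee_rot: [-0.0, 0.041, 0.999, 0.0]
force: [0.8, -0.3, -2.2]
grip_width: 0.51
grip_force: 51.2
```

```bash
python3 -m handwheel '[[[1,0,0.01,-0.4,0],[1,0,0,-0.5,0],[1,0,0,0,0],[1,0,0,-0.1,0],[1,0,0,-0.1,0],[1,0,0,-0.1,0],[1,0,0,-0.05,0],[1,0,0,-0.03,0],[1,0,0,0,0]]]'
```

```text
time_s: 20.5
eef_pos: [556.3, -150.4, 25.7]
ee_rot: [0.0, 0.041, 0.999, -0.001]
force: [-6.8, -1.7, 14.2]
grip_width: 0.51
grip_force: 53.2
```

```bash
python3 -m handwheel '[[[0.3,0,0,0,0],[-0.3,0,0,0,0],[-1,0,0,0,0],[-1,0,0,0.3,0],[-1,0,0,0.8,0],[-1,0,0,0.9,0],[-1,0.2,0.4,0.8,0],[-1,0.2,0.5,0.7,0],[-1,0.2,0.5,0.7,0],[-1,0.2,0.5,0.4,0]]]'
python3 -m handwheel '[[[1,0.2,0.6,0.3,0],[1,0.2,0.6,0,0],[1,0,0,0,0]]]'
python3 - <<'E'
from h import *
c=cap('wrist','w8.png');blocks(c,12)
cv2.imwrite('pics/w8.png',c['img'])
E
```

```text
time_s: 21.5
eef_pos: [596.8, -53.7, 256.9]
ee_rot: [0.002, 0.041, 0.999, -0.0]
force: [0.2, 0.5, 0.5]
grip_width: 1.005
grip_force: 0.0
time_s: 21.8
eef_pos: [616.6, 8.7, 268.8]
ee_rot: [0.0, 0.039, 0.999, 0.0]
force: [0.3, -0.2, -0.6]
grip_width: 0.512
grip_force: 0.0
[110.0, 119.0] 160 [556.2, -149.8] 4 (556.4, -150.0) (24, 42) -4.5
[192.0, 119.0] 164 [563.9, -60.0] 3 (564.1, -60.4) (24, 42) -4.7
[273.0, 119.0] 171 [571.1, 29.3] 4 (571.3, 29.3) (24, 42) -4.9
```

View pics/w8.png

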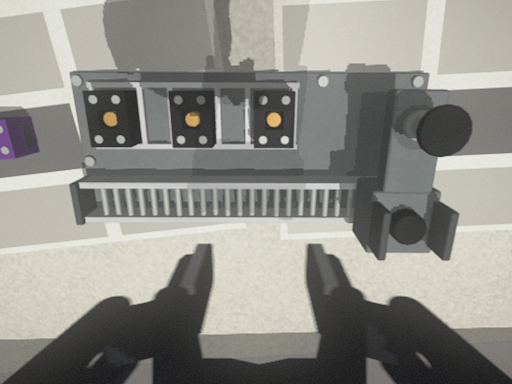

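```bash
python3 - <<'E'
from h import *
import pickle
c=cap('wrist')
print(ray(c,406,227,122).round(1),ray(c,444,130,153).round(1))
E
python3 -m handwheel '[[[1,0.33,0.74,0,0],[1,0.33,0.74,0,0],[1,0.33,0.74,0,0],[1,0.32,0.73,0,0],[1,0,0,-0.8,0],[1,0,0,-0.8,0],[1,0,0,-0.5,0],[1,0,0,0,0]]]'
```

```text
[676.4 146.6 122. ] [579.7 157.1 153. ]
time_s: 22.7
eef_pos: [679.9, 151.4, 159.4]
ee_rot: [-0.004, 0.042, 0.999, -0.0]
force: [-0.5, -0.6, 0.9]
grip_width: -0.003
grip_force: 0.0
```

```bash
python3 -m handwheel '[[[1,0.03,0.09,-0.4,0],[1,0,0,-0.2,0],[1,0,0,-0.1,0],[1,0,0,-0.1,0],[1,0,0,-0.1,0],[1,0,0,-0.08,0],[1,0,0,0,0],[1,0,0,0,0]]]'
```

```text
time_s: 23.5
eef_pos: [683.5, 157.0, 115.9]
ee_rot: [0.001, 0.041, 0.999, -0.0]
force: [-0.7, -1.1, 5.0]
grip_width: -0.003
grip_force: 2.8
```

```bash
python3 -m handwheel '[[[1,0,0,-0.1,0],[1,0,0,-0.06,0],[1,0,0,0,0],[1,0,0,0,0]]]'
python3 -m handwheel '[[[1,-0.01,-0.12,0,0],[1,-0.025,-0.27,0,0],[1,-0.025,-0.3,0,0],[1,-0.025,-0.3,0,0],[1,-0.025,-0.3,0,0],[1,-0.025,-0.3,0,0],[1,-0.025,-0.3,0,0],[1,-0.025,-0.3,0,0],[1,-0.025,-0.3,0,0],[1,-0.016,-0.2,0,0]]]'
python3 -m handwheel '[[[1,0,0,0,0],[1,0,0,0,0]]]'
```

```text
time_s: 23.9
eef_pos: [684.0, 157.0, 111.5]
ee_rot: [0.003, 0.041, 0.999, -0.0]
force: [-7.0, -2.7, 22.3]
grip_width: -0.001
grip_force: 11.4
time_s: 24.9
eef_pos: [673.0, 22.1, 111.5]
ee_rot: [0.003, 0.041, 0.999, -0.0]
force: [-6.7, 3.4, 24.3]
grip_width: -0.0
grip_force: 11.8
time_s: 25.1
eef_pos: [673.0, 22.0, 111.5]
ee_rot: [0.003, 0.042, 0.999, -0.001]
force: [-5.8, -0.0, 23.2]
grip_width: 0.003
grip_force: 11.9
```

```bash
python3 -m handwheel '[[[1,0,0,0.3,0],[1,0,0,0.6,0],[1,0,0,0.6,0],[1,-0.6,0.05,0.2,0],[1,-0.7,0.05,0,0],[1,-0.72,0.05,0,0],[1,0,0,0,0]]]'
python3 - <<'E'
from h import *
for n in('scene','side'):
    c=cap(n,n+'9.png'); print(n,[proj(c,(571.3,29.6,z)).round(0).tolist() for z in(121,153,190)])
a,b=cv2.imread('pics/scene9.png'),cv2.imread('pics/side9.png')
cv2.imwrite('pics/v9.png',np.hstack([cv2.resize(a[120:300,180:340],None,fx=2.4,fy=2.4),cv2.resize(b[120:300,170:340],None,fx=2.4,fy=2.4)]))
E
```

```text
time_s: 25.8
eef_pos: [567.0, 31.1, 191.6]
ee_rot: [-0.002, 0.041, 0.999, 0.0]
force: [1.2, -0.6, -0.1]
grip_width: -0.002
grip_force: 0.0
scene [[256.0, 204.0], [257.0, 196.0], [257.0, 186.0]]
side [[250.0, 186.0], [250.0, 178.0], [250.0, 167.0]]
```

View pics/v9.png

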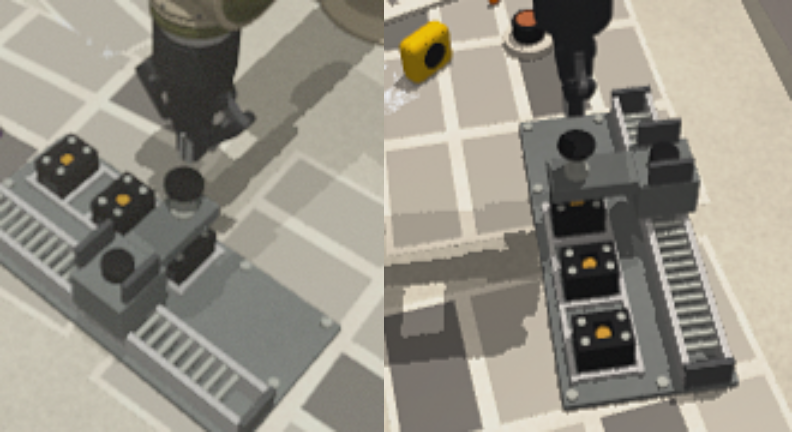

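The plunger head sits over nest2, within 1–2 px of the prediction in both views. Pressing it.

```bash
python3 -m handwheel '[[[1,0.08,-0.02,-0.3,0],[1,0,0,-0.3,0],[1,0,0,-0.2,0],[1,0,0,-0.2,0],[1,0,0,-0.2,0],[1,0,0,-0.15,0],[1,0,0,-0.1,0],[1,0,0,-0.06,0],[1,0,0,0,0],[1,0,0,0,0]]]'
```

```text
time_s: 26.9
eef_pos: [575.7, 29.0, 120.7]
ee_rot: [0.002, 0.041, 0.999, -0.001]
force: [-14.3, 0.3, 38.4]
grip_width: 0.003
grip_force: 18.6
```

```bash
python3 -m handwheel '[[[1,0,0,0.3,0],[1,0,0,0.5,0],[1,0,0,0.6,0],[1,0.6,-0.05,0,0],[1,0.7,-0.05,0,0],[1,0.7,-0.06,0,0],[1,0,0,-0.4,0],[1,0,0,-0.4,0],[1,0,0,0,0]]]'
```

```text
time_s: 27.8
eef_pos: [673.7, 21.4, 142.4]
ee_rot: [-0.003, 0.041, 0.999, 0.0]
force: [0.5, 0.9, -0.5]
grip_width: -0.001
grip_force: 0.0
```

```bash
python3 -m handwheel '[[[1,0,0,-0.3,0],[1,0,0,-0.15,0],[1,0,0,-0.12,0],[1,0,0,-0.12,0],[1,0,0,0,0],[1,0,0,0,0]]]'
python3 -m handwheel '[[[1,-0.01,-0.12,0,0],[1,-0.02,-0.27,0,0],[1,-0.025,-0.3,0,0],[1,-0.025,-0.3,0,0],[1,-0.025,-0.3,0,0],[1,-0.025,-0.3,0,0],[1,-0.017,-0.2,0,0],[1,0,0,0,0],[1,0,0,0,0]]]'
```

```text
time_s: 28.4
eef_pos: [674.9, 21.2, 113.2]
ee_rot: [0.001, 0.041, 0.999, -0.0]
force: [-4.5, 0.6, 6.5]
grip_width: -0.003
grip_force: 3.4
time_s: 29.3
eef_pos: [667.8, -69.2, 113.5]
ee_rot: [0.001, 0.042, 0.999, -0.001]
force: [-3.0, -1.1, 7.8]
grip_width: 0.0
grip_force: 3.3
```

```bash
cat >> h.py <<'E'
def head(X):
    """offset (px) of the dark head blob from where it should be in scene and side views"""
    for n in('scene','side'):
        c=cap(n); u,v=proj(c,X).round().astype(int); r=18
        p=cv2.cvtColor(c['img'],cv2.COLOR_BGR2GRAY)[v-r:v+r+1,u-r:u+r+1]
        m=cv2.inRange(p,0,42); k,l,s,ce=cv2.connectedComponentsWithStats(m)
        print(n,(u,v),[((ce[i]-r).round(1).tolist(),s[i].tolist()) for i in range(1,k) if s[i,4]>25])
E
python3 -m handwheel '[[[1,0,0,0.3,0],[1,0,0,0.6,0],[1,0,0,0.6,0],[1,-0.6,0.05,0.1,0],[1,-0.7,0.05,0,0],[1,-0.62,0.05,0,0],[1,0,0,0,0]]]'
python3 - <<'E'
from h import *
head((563.9,-60,153))
E
```

```text
time_s: 30.0
eef_pos: [568.8, -60.0, 193.0]
ee_rot: [-0.0, 0.041, 0.999, 0.0]
force: [1.2, -0.3, -0.0]
grip_width: -0.001
grip_force: 0.0
scene (np.int64(229), np.int64(177)) [([0.1, -2.8], [14, 13, 9, 6, 27])]
side (np.int64(255), np.int64(204)) [([3.5, -14.7], [18, 0, 8, 8, 52]), ([-3.8, 1.1], [2, 10, 25, 22, 305])]
```

```bash
python3 - <<'E'
from h import *
o=[]
for n in('scene','side'):
    c=cap(n); u,v=proj(c,(563.9,-60,153)); cv2.circle(c['img'],(int(u),int(v)),1,(0,0,255),-1); u,v=int(u),int(v)
    o.append(cv2.resize(c['img'][v-60:v+80,u-60:u+80],None,fx=2.8,fy=2.8))
cv2.imwrite('pics/v10.png',np.hstack(o))
E
```

```text
(no output)
```

View pics/v10.png

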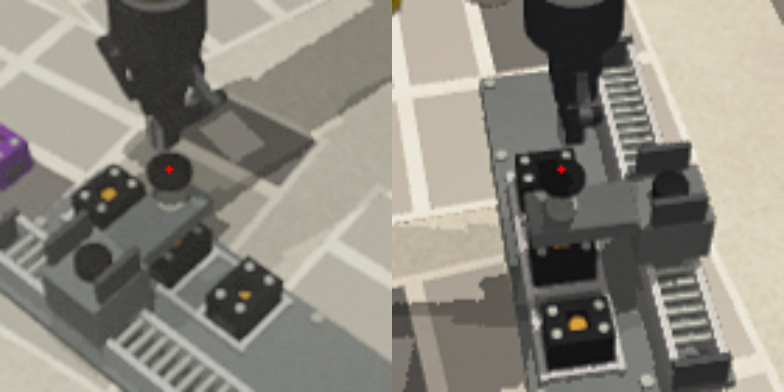

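The red dot lands on the plunger head in both views, so the press is at nest1. The contact in nest2 now sits deeper.

```bash
python3 -m handwheel '[[[1,-0.1,0,-0.3,0],[1,0,0,-0.3,0],[1,0,0,-0.22,0],[1,0,0,-0.2,0],[1,0,0,-0.2,0],[1,0,0,-0.15,0],[1,0,0,-0.1,0],[1,0,0,-0.05,0],[1,0,0,0,0],[1,0,0,0,0]]]'
```

```text
time_s: 31.2
eef_pos: [567.2, -61.1, 120.6]
ee_rot: [0.002, 0.041, 0.999, -0.001]
force: [-16.6, 2.7, 40.4]
grip_width: -0.0
grip_force: 20.0
```

```bash
python3 -m handwheel '[[[1,0,0,0.3,0],[1,0,0,0.5,0],[1,0,0,0.6,0],[1,0.6,-0.05,0,0],[1,0.7,-0.05,0,0],[1,0.7,-0.06,0,0],[1,0,0,-0.4,0],[1,0,0,-0.4,0],[1,0,0,0,0]]]'
```

```text
time_s: 32.1
eef_pos: [665.4, -68.4, 142.3]
ee_rot: [-0.003, 0.041, 0.999, 0.001]
force: [-0.6, -0.5, -0.6]
grip_width: -0.005
grip_force: 0.0
```

```bash
python3 -m handwheel '[[[1,0,0,-0.3,0],[1,0,0,-0.15,0],[1,0,0,-0.15,0],[1,0,0,-0.15,0],[1,0,0,0,0],[1,0,0,0,0]]]'
python3 -m handwheel '[[[1,-0.01,-0.12,0,0],[1,-0.02,-0.27,0,0],[1,-0.025,-0.3,0,0],[1,-0.025,-0.3,0,0],[1,-0.025,-0.3,0,0],[1,-0.025,-0.3,0,0],[1,-0.017,-0.2,0,0],[1,0,0,0,0],[1,0,0,0,0]]]'
python3 -m handwheel '[[[1,0,0,0.3,0],[1,0,0,0.6,0],[1,0,0,0.6,0],[1,-0.6,0.05,0.1,0],[1,-0.7,0.05,0,0],[1,-0.7,0.05,0,0],[1,0,0,0,0]]]'
python3 - <<'E'
from h import *
head((556.3,-150,153))
E
```

```text
time_s: 32.7
eef_pos: [667.1, -69.0, 111.6]
ee_rot: [0.002, 0.041, 0.999, -0.001]
force: [-5.4, 1.4, 16.8]
grip_width: -0.0
grip_force: 8.1
time_s: 33.6
eef_pos: [659.7, -159.6, 111.7]
ee_rot: [0.002, 0.042, 0.999, -0.001]
force: [-6.1, -1.0, 15.3]
grip_width: 0.003
grip_force: 7.7
time_s: 34.3
eef_pos: [555.9, -150.0, 188.6]
ee_rot: [-0.001, 0.042, 0.999, 0.0]
force: [-0.1, 0.6, 1.4]
grip_width: 0.0
grip_force: 0.0
scene (np.int64(204), np.int64(160)) []
side (np.int64(262), np.int64(233)) [([-5.1, -2.5], [0, 0, 27, 30, 500])]
```

```bash
python3 -m handwheel '[[[1,0,0,-0.25,0],[1,0,0,-0.3,0],[1,0,0,-0.2,0],[1,0,0,-0.2,0],[1,0,0,-0.2,0],[1,0,0,-0.15,0],[1,0,0,-0.1,0],[1,0,0,-0.05,0],[1,0,0,0,0],[1,0,0,0,0]]]'
```

```text
time_s: 35.4
eef_pos: [559.8, -151.2, 120.6]
ee_rot: [0.002, 0.041, 0.999, -0.001]
force: [-15.0, 5.5, 40.0]
grip_width: -0.0
grip_force: 20.3
```

Stop reached at 120.6. Back to the release button, now near (656,-158).

```bash
python3 -m handwheel '[[[1,0,0,0.3,0],[1,0,0,0.5,0],[1,0,0,0.6,0],[1,0.6,-0.05,0,0],[1,0.7,-0.05,0,0],[1,0.7,-0.06,0,0],[1,0,0,-0.4,0],[1,0,0,-0.4,0],[1,0,0,0,0]]]'
python3 -m handwheel '[[[1,0,0,-0.3,0],[1,0,0,-0.15,0],[1,0,0,-0.15,0],[1,0,0,-0.12,0],[1,0,0,0,0],[1,0,0,0,0]]]'
```

```text
time_s: 36.3
eef_pos: [658.1, -158.2, 141.9]
ee_rot: [-0.003, 0.041, 0.999, 0.001]
force: [0.5, -0.1, -0.1]
grip_width: -0.004
grip_force: 0.0
time_s: 36.9
eef_pos: [659.5, -159.0, 111.9]
ee_rot: [0.001, 0.041, 0.999, -0.001]
force: [-2.8, 1.2, 9.3]
grip_width: 0.004
grip_force: 4.6
```

```bash
python3 -m handwheel '[[[1,0,0,-0.1,0],[1,0.01,0.12,0,0],[1,0.02,0.25,0,0],[1,0.027,0.32,0,0],[1,0.027,0.32,0,0],[1,0.027,0.32,0,0],[1,0.027,0.32,0,0],[1,0.027,0.32,0,0],[1,0.027,0.32,0,0],[1,0.027,0.32,0,0]]]'
python3 -m handwheel '[[[1,0.027,0.32,0,0],[1,0.027,0.32,0,0],[1,0.027,0.32,0,0],[1,0.027,0.32,0,0],[1,0.027,0.32,0,0],[1,0.027,0.32,0,0],[1,0.027,0.32,0,0],[1,0.027,0.32,0,0],[1,0.027,0.32,0,0],[1,0.027,0.32,0,0]]]'
python3 -m handwheel '[[[1,0.02,0.25,0,0],[1,0.015,0.17,0,0],[1,0.005,0.08,0,0],[1,0,0,0,0],[1,0,0,0,0]]]'
```

```text
time_s: 37.9
eef_pos: [670.9, -28.6, 111.1]
ee_rot: [0.003, 0.041, 0.999, -0.001]
force: [-14.9, -1.6, 33.7]
grip_width: -0.004
grip_force: 16.6
time_s: 38.9
eef_pos: [684.1, 132.5, 111.1]
ee_rot: [0.002, 0.041, 0.999, -0.0]
force: [-15.0, -2.3, 31.3]
grip_width: 0.001
grip_force: 16.0
time_s: 39.4
eef_pos: [686.0, 156.4, 111.1]
ee_rot: [0.002, 0.041, 0.999, -0.0]
force: [-14.9, -4.7, 31.5]
grip_width: -0.002
grip_force: 15.9
```

```bash
python3 -m handwheel '[[[1,0.005,0.06,0,0],[1,0,0.04,0,0],[1,0,0,0,0],[1,0,0,0,0]]]'
python3 -m handwheel '[[[1,0,0,0.2,0],[1,0,0,0.4,0],[1,0,0,0.7,0],[1,0,0,0.9,0],[1,0,0,0.8,0],[1,-0.3,-0.7,0,0],[1,-0.3,-0.7,0,0],[1,-0.3,-0.7,0,0],[1,-0.3,-0.7,0,0],[1,0,0,0,0]]]'
python3 - <<'E'
from h import *
c=cap('wrist','w11.png'); blocks(c,12); s=ctrl.sense(); print(s['eef_pos'],s['force'])
b=cap('scene'); d=cap('side')
cv2.imwrite('pics/v11.png',np.hstack([cv2.resize(c['img'][:300],(512,300)),cv2.resize(b['img'][150:310,150:310],(288,288))[:288].copy() if 0 else cv2.resize(b['img'][150:310,180:330],(281,300))]))
E
```

```text
time_s: 39.8
eef_pos: [687.5, 158.7, 111.2]
ee_rot: [0.004, 0.042, 0.999, -0.002]
force: [-10.1, -14.6, 30.3]
grip_width: -0.004
grip_force: 14.9
time_s: 40.8
eef_pos: [624.8, 18.1, 255.6]
ee_rot: [0.0, 0.043, 0.999, -0.001]
force: [0.4, 0.2, 0.1]
grip_width: -0.001
grip_force: 0.0
[97.0, 113.0] 91 [555.5, -146.3] 4 (556.7, -149.0) (24, 42) -4.7
[182.0, 113.0] 147 [563.4, -57.0] 4 (564.3, -59.3) (24, 42) -4.8
[265.0, 112.0] 154 [570.5, 29.7] 3 (571.6, 30.3) (24, 42) -4.8
[625.44190025  20.04827924 255.59198697] [ 0.52641816  0.73508502 -0.10531163]
```

View pics/v11.png

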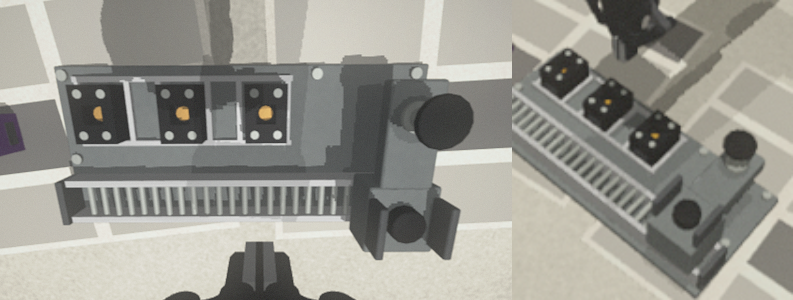

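The blocks are upright in their nests, and the visible brass area fits contacts about 18 mm deep in nest0 and nest1. For nest2 the evidence is the plunger stopping at its full depth. The press is at its park stop, confirmed by 15 N against the end, and the release is up.

```bash
python3 -c "
from rig import ctrl
print(ctrl.finish_job())"
```

```text
the job is handed in; nothing more can be done
None
```

The job is handed in, with no verdict returned: all three black blocks are upright in their own nests, each contact was pressed to the plunger stop, the press is back at its parking end with the release let go, and the robot never went near the outlet box, tape measure or lampholder.

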